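# Right the toppled scrap bin and drop the rejected locks in it

## Robot

A 7-joint arm with a two-finger parallel gripper is mounted at the origin on a cart in front of the work surface, level with it; the furniture and walls round the work are solid. World frame = base frame: x ahead of the robot, y to its left, z up, the work surface at z = 0. Lengths are in mm, angles in rad, forces in N, time in s.
With the tool pointing down it reaches from about 400 to 850 mm from the base axis. Payload 4.5 kg.
Tool frame: the origin (TCP) lies at the very end of the fingers, on their centre line; the grasp point (between the pads) lies r.hold_point_z behind it (r.hold_point_z is the distance from the TCP to the grasp point, in mm); z points along the fingers, y is the line along which they close (so a half turn about z gives the same grasp; the last joint's range is limited). The gripper opens to 85 mm and grips with 20 to 120 N. Pads are 22 mm wide; open, the fingers measure 114 mm over their backs; the gripper's body (76 mm by 85 mm) begins 54 mm behind the grasp point. The pads swing forward as they close: fully open they stand 13 mm farther back than shut.
Start: joints at [-1.191, 0.689, -0.195, 1.565, 0.157, 0.902, -0.215], TCP at [211.825, 588.034, 231.317] pointing down, gripper open.
Joint ranges: [-3.01, 3.01], [-0.46, 2.08], [-1.47, 1.51], [0.13, 2.56], [-1, 4.14], [0.04, 2.09], [-2.66, 2.66]. Speed limits (rad/s): [2.57, 2.57, 3.14, 3.14, 3.14, 3.14, 3.14].

## Interface

Orientations are given as a rotation vector (axis times angle).
In Python, from cell import r gives the robot as it stands. Calls block until the motion is done:
- r.movep(position, orientation): joint-space move of the TCP to a pose.
- r.movel(position, velocity=150, rot=None, until_force=None): straight line of the TCP; rot=None keeps the orientation; velocity is the mean speed in mm/s. With until_force (N) it stops when the force on the tool has changed by that much, and returns True; else False.
- r.movej(angles): joint-space move.
- r.grip(opening, grasp_force=None): opening from 0.0 (shut) to 1.0 (fully open); grasp_force is the grip in N (None keeps the last); returns when the fingers have stopped.
- r.sleep(seconds).
- r.solve_ik(position, orientation): joint angles nearest the present ones, or None.
- r.get_image(name): name is "side" or "top"; returns the picture (480x640x3 uint8, blue, green, red); there is no depth.
- r.camera_info(name): a dict with "vfov" (degrees; the focal length in pixels is half the picture's height over the tangent of half this angle, whatever the lens; pixels are square), "cx", "cy" (the principal point, pixels), "eye" and "attitude" of the camera in the world. Camera axes: x right, y down, z forward; pixel columns grow to the right and rows downward; lengths in mm; the calibration is good to about 2 mm. A picture is of the moment at which its call begins. camera_info takes no time and is no camera call.
A pose or a line that the arm cannot do raises r.IKError and nothing moves.
- r.close_job(): hands the job in; it is judged then, once.
Readings, each from a call of its own:
- r.read_time_s(): time.
- r.read_joint_positions(): joint angles.
- r.read_joint_vel(): joint speeds.
- r.read_joint_efforts(): joint torques, N m.
- r.read_tool_pos(): TCP position.
- r.read_orientation(): TCP orientation.
- r.read_force(): force on the tool from outside, world axes, zero at the start.
- r.read_moment(): the same for the moment, N m.
- r.read_width(): opening from 0.0 (shut) to 1.0 (fully open).
- r.read_gripper_force(): force on a finger pad.
Only numpy, scipy, OpenCV 4.12 (cv2) and the standard library are available. Lean on these libraries where they do the work, as an engineer would, in place of code of your own. Each camera call takes 0.05 s, during which the arm holds its last target. There are 200 camera calls.

## Task

The narrow sheet-steel scrap bin has toppled onto its end: stand it upright on the worktop, setting it down on its base rather than knocking it over. Then drop the three rejected locks within reach, namely the two lock cylinders and the flat padlock with the visible round shackle, into it. Leave the thick block-shaped padlock, the roll of tape and the pen-like tester where they are.

Things in the scene. Friction and masses are not known exactly. Their poses are not given: they have to be found in the camera images.
- scrap_bin: narrow open box of bare sheet steel, 130 long (own x) x 64 wide (y) x 90 high (z, to the open mouth), walls and floor 3 mm, 0.25 kg; label holder on its -x end. Origin: centre of its base's underside. At the start it stands on its +x end (x down, 130 mm tall, mouth facing roughly the robot), left of the middle; upright: z up, origin at height 0. Grip it across the 64 mm width
- cylinder_a: brass-coloured lock cylinder of oval (keyhole-shaped) profile lying on its side, 33 (own x) x 65 (own y, its length) x 17 (z) mm, 0.2 kg; origin: centre of its underside. A reject
- cylinder_b: grey steel lock cylinder of the same shape and size as cylinder_a, axes and origin likewise. A reject
- shackle_padlock: flat brass padlock with a visible round shackle, lying flat, 61 (own x) x 40 (own y) x 14 (z) mm, 0.16 kg; origin: centre of its underside. The solid body runs from x = -31 to +3 mm, 40 mm wide in y; the shackle bow from x = +3 to +31. A reject
- block_padlock: thick block-shaped padlock without a projecting shackle, 41 (own x) x 53 (own y) x 24 mm; origin: centre of its underside. Good: not to be moved
- tape_roll: roll of black tape lying flat, 62 mm across, 19 high; bystander behind the bin
- voltage_tester: pen-like tester, 15 x 148 (own y) x 15 mm, lying at the right side; bystander

How it is judged (in metres and radians):
On the way:
1. the scrap bin stands upright on its base on the worktop, let go by the fingers, with none of the rejects in it yet (angle between scrap_bin's own z axis and vertical below 0.1 rad and height (world z) of scrap_bin between -0.005 and 0.006 m and contact force between the fingers and scrap_bin below 0.5 N and not (x of cylinder_a in the frame of scrap_bin between -0.066 and 0.066 m and y of cylinder_a in the frame of scrap_bin between -0.033 and 0.033 m and z of cylinder_a in the frame of scrap_bin between -0.005 and 0.085 m) and not (x of cylinder_b in the frame of scrap_bin between -0.066 and 0.066 m and y of cylinder_b in the frame of scrap_bin between -0.033 and 0.033 m and z of cylinder_b in the frame of scrap_bin between -0.005 and 0.085 m) and not (x of shackle_padlock in the frame of scrap_bin between -0.066 and 0.066 m and y of shackle_padlock in the frame of scrap_bin between -0.033 and 0.033 m and z of shackle_padlock in the frame of scrap_bin between -0.005 and 0.085 m)), for 0.2 s.
At the end, for the whole second after the job is handed in: The scrap bin stands upright on its base on the worktop (within 0.1 rad, base within 6 mm of the surface), both lock cylinders and the shackle padlock lie inside it (their origins within its walls and below 85 mm over its base), all at rest (under 0.03 m/s) (angle between scrap_bin's own z axis and vertical below 0.1 rad and height (world z) of scrap_bin between -0.005 and 0.006 m and x of cylinder_a in the frame of scrap_bin between -0.066 and 0.066 m and y of cylinder_a in the frame of scrap_bin between -0.033 and 0.033 m and z of cylinder_a in the frame of scrap_bin between -0.005 and 0.085 m and x of cylinder_b in the frame of scrap_bin between -0.066 and 0.066 m and y of cylinder_b in the frame of scrap_bin between -0.033 and 0.033 m and z of cylinder_b in the frame of scrap_bin between -0.005 and 0.085 m and x of shackle_padlock in the frame of scrap_bin between -0.066 and 0.066 m and y of shackle_padlock in the frame of scrap_bin between -0.033 and 0.033 m and z of shackle_padlock in the frame of scrap_bin between -0.005 and 0.085 m and linear speed of each of cylinder_a, cylinder_b, shackle_padlock, scrap_bin below 0.03 m/s); the robot touches nothing.
It fails at once if the scrap bin is knocked over (turns faster than 8 rad/s) (angular speed of scrap_bin above 8 rad/s).
It fails at once if the block padlock is moved more than 30 mm (distance of block_padlock from where it was at the start of the episode above 0.03 m).
It fails at once if the tape roll is moved more than 30 mm (distance of tape_roll from where it was at the start of the episode above 0.03 m).
It fails at once if the voltage tester is moved more than 30 mm (distance of voltage_tester from where it was at the start of the episode above 0.03 m).
It also fails if it takes over 72 s, if anything falls off the work surface, if the arm or the gripper's body presses on something with over 40 N, if the wrist force passes 120 N, or if a joint passes its speed limit or range.

## Working session

There is one attempt and no reset: what is moved stays moved. The work goes in short steps, each a Python script; the robot and the scene stay as the last script left them, time stands still between calls to the robot, and variables do not carry over. Pictures are saved under pics/ and viewed, at most 10 in all, crops included, and the job is handed in when it is done.

```bash
mkdir -p pics; ls; python3 - <<'E'
from cell import r
import cv2
for n in("top","side"):
    cv2.imwrite(f"pics/{n}0.png",r.get_image(n)); print(n,r.camera_info(n))
print(r.hold_point_z,r.read_time_s(),r.read_orientation(),r.read_width())
E
```

```text
pics
top {'vfov': 56.74732622633099, 'cx': 322.2295150394195, 'cy': 238.70008815464902, 'eye': array([ 425.41626027, -117.48118987, 1392.53008798]), 'attitude': array([-2.13541334,  2.16332845, -0.12943264])}
side {'vfov': 45.18239530506181, 'cx': 319.49474018769564, 'cy': 248.5188024525419, 'eye': array([ 163.16832045,  936.45913907, 1084.39643071]), 'attitude': array([-0.56860111,  2.66456946, -1.19244159])}
18.700000000000003 0.1 [-5.40267785e-01 -3.09461686e+00  2.56705607e-03] 0.9969201466633608
```

View pics/top0.png

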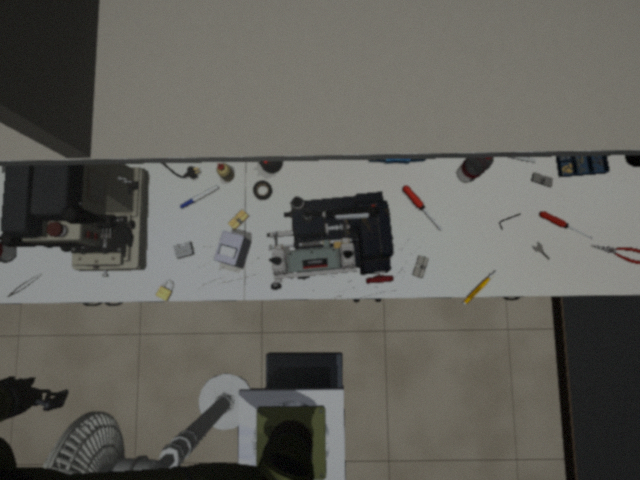

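View pics/side0.png

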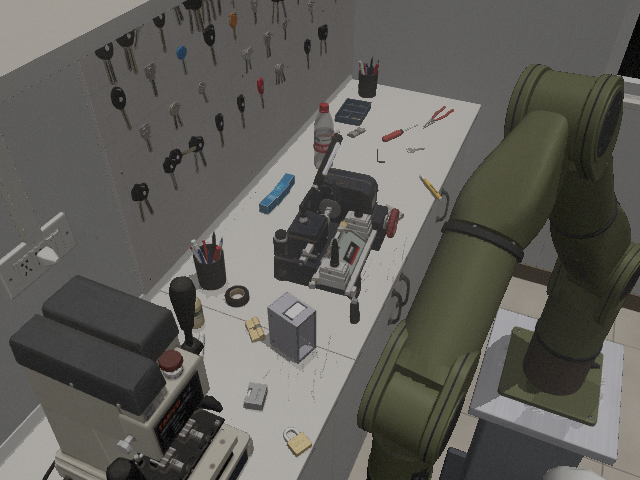

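```bash
cat > h.py <<'E'
import numpy as np,cv2
from scipy.spatial.transform import Rotation as R
from cell import r
def cam(n):
    c=r.camera_info(n); return 240/np.tan(np.radians(c['vfov']/2)),c['cx'],c['cy'],np.array(c['eye']),R.from_rotvec(c['attitude']).as_matrix()
def ray(n,u,v,z):
    f,cx,cy,e,A=cam(n); d=A@np.array([(u-cx)/f,(v-cy)/f,1]); return e+d*(z-e[2])/d[2]
def proj(n,p):
    f,cx,cy,e,A=cam(n); q=A.T@(np.array(p)-e); return np.array([cx+f*q[0]/q[2],cy+f*q[1]/q[2]])
E
python3 - <<'E'
from h import *
t=cv2.imread('pics/top0.png');s=cv2.imread('pics/side0.png')
f=lambda im,x,y,w,h,k:cv2.resize(im[y:y+h,x:x+w],None,fx=k,fy=k,interpolation=cv2.INTER_CUBIC)
a=f(t,150,175,133,130,6);cv2.imwrite('pics/c1.png',a[:600,:798] if 0 else cv2.resize(a,(614,600)))
b=f(s,220,270,130,195,3);c=f(t,400,245,45,40,8);d=f(t,525,165,40,40,8)
o=np.zeros((600,800,3),np.uint8);o[:585,:390]=b[:585,:390];o[:320,400:760]=c;o[325:325+275,400:720]=d[:275]
cv2.imwrite('pics/c2.png',o)
for n,u,v in [('top',184,249),('top',238,218),('top',165,290),('top',421,266),('top',541,180),('top',262,190),('side',255,396),('side',256,330),('side',297,441),('side',236,295)]: print(n,u,v,ray(n,u,v,12).round())
E
```

```text
top 184 249 [580. 329.  12.]
top 238 218 [676. 160.  12.]
top 165 290 [453. 384.  12.]
top 421 266 [ 517. -410.   12.]
top 541 180 [ 785. -801.   12.]
top 262 190 [765.  85.  12.]
side 255 396 [581. 336.  12.]
side 256 330 [668. 172.  12.]
side 297 441 [451. 394.  12.]
side 236 295 [770.  91.  12.]
```

View pics/c1.png

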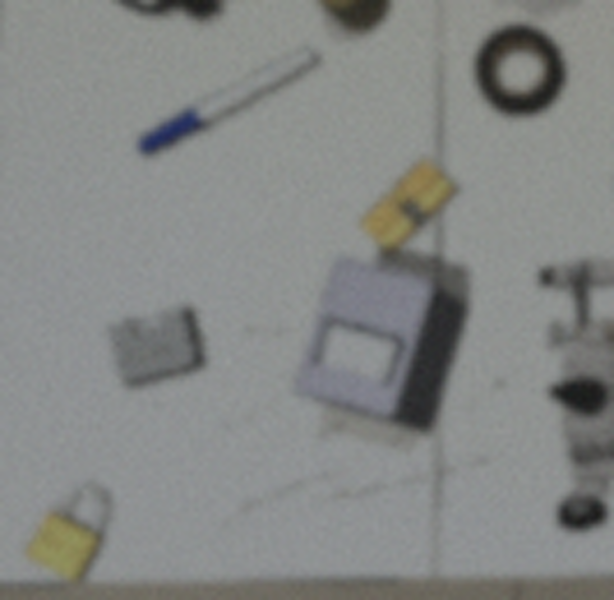

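View pics/c2.png

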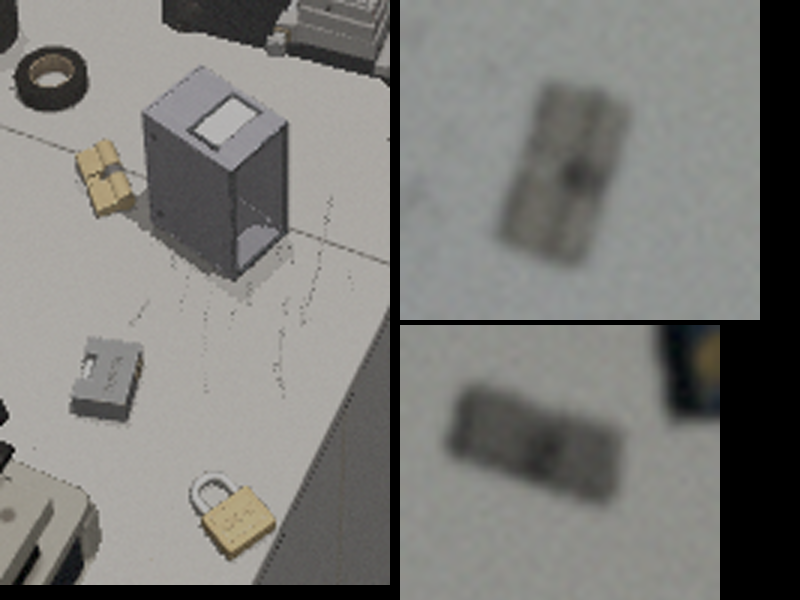

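```bash
python3 - <<'E'
from h import *
t=cv2.imread('pics/top0.png');s=cv2.imread('pics/side0.png')
c1=np.array([(340,258),(437,290),(395,415),(297,390)])/4.616+[150,175]
c2=np.array([(145,113),(203,67),(287,122),(233,168)])/3+[220,270]
for n,c in(('top',c1),('side',c2)):
    P=np.array([ray(n,*p,130) for p in c]); print(n,P[:,:2].round().tolist(),'c',P.mean(0).round(),np.linalg.norm(P-np.roll(P,-1,0),axis=1).round())
def rect(n,im,x,y,w,h,z,kind,ori=None):
    c=im[y:y+h,x:x+w]; k=8; c=cv2.GaussianBlur(cv2.resize(c,None,fx=k,fy=k,interpolation=cv2.INTER_CUBIC),(0,0),3)
    hsv=cv2.cvtColor(c,cv2.COLOR_BGR2HSV)
    m=(hsv[...,1]>75) if kind=='brass' else (hsv[...,2]<(np.median(hsv[...,2])-18))
    cs,_=cv2.findContours(m.astype(np.uint8),cv2.RETR_EXTERNAL,cv2.CHAIN_APPROX_NONE)
    q=max(cs,key=cv2.contourArea)[:,0]; P=np.array([ray(n,(a+.5)/k-.5+x,(b+.5)/k-.5+y,z)[:2] for a,b in q],np.float32)
    R_=cv2.minAreaRect(P); B=cv2.boxPoints(R_); e=B[1]-B[0],B[2]-B[1]; L=max(e,key=np.linalg.norm)
    print(n,kind,'c',np.round(R_[0],1),'size',np.round(R_[1],1),'long axis deg',round(np.degrees(np.arctan2(L[1],L[0])),1))
rect('top',t,222,203,32,27,15,'brass'); rect('side',s,240,312,28,36,10,'brass')
rect('top',t,408,250,27,32,15,'grey')
rect('top',t,150,278,28,26,13,'brass'); rect('side',s,280,425,36,35,8,'brass')
rect('top',t,170,236,30,26,20,'grey')
# shackle tip (crop px 98,487) outer
print('bow tip',ray('top',150+97/4.616,175+484/4.616,8).round(), 'side',ray('side',220+207/3,270+474/3,8).round())
for z in(0,50,150): print('L machine corner',z,ray('top',147,270,z).round(),ray('side',251,437,z).round(),'R machine',ray('top',270,285,z).round(),ray('top',292,203,z).round())
E
```

```text
top [[617.0, 178.0], [596.0, 117.0], [519.0, 142.0], [535.0, 203.0]] c [567. 160. 130.] [64. 81. 63. 86.]
side [[618.0, 188.0], [600.0, 128.0], [519.0, 153.0], [536.0, 209.0]] c [568. 170. 130.] [63. 85. 59. 85.]
top brass c [671.9 159.8] size [29.  60.9] long axis deg -44.7
side brass c [674.4 168.1] size [30.9 73.2] long axis deg -45.7
top grey c [ 516.2 -406.3] size [39.2 72.2] long axis deg -20.3
top brass c [444.1 388.3] size [37.7 30.6] long axis deg 60.7
side brass c [442.3 406.8] size [48.8 30.1] long axis deg 19.8Traceback (most recent call last):
  File "<stdin>", line 18, in <module>
  File "<stdin>", line 12, in rect
  File "h.py", line 7, in ray
    f,cx,cy,e,A=cam(n); d=A@np.array([(u-cx)/f,(v-cy)/f,1]); return e+d*(z-e[2])/d[2]
                ~~~^^^
  File "h.py", line 5, in cam
    c=r.camera_info(n); return 240/np.tan(np.radians(c['vfov']/2)),c['cx'],c['cy'],np.array(c['eye']),R.from_rotvec(c['attitude']).as_matrix()
ValueError: time passes only in moves, steps and waits
```

```bash
python3 - <<'E'
s=open('h.py').read().replace("def cam(n):","import functools\n@functools.cache\ndef cam(n):",1);open('h.py','w').write(s)
E
python3 - <<'E'
from h import *
t=cv2.imread('pics/top0.png')
print(R.from_rotvec(r.camera_info('side')['attitude']).as_matrix().round(3).tolist())
for c in[(237,278),(288,235),(150,220)]: print('bottom side',ray('side',220+c[0]/3,270+c[1]/3,0).round())
# bin top recheck
# straightness: front & back table edge, subpixel by gradient
g=cv2.GaussianBlur(cv2.cvtColor(t,cv2.COLOR_BGR2GRAY),(0,0),1.5).astype(float)
d=np.diff(g,axis=0)
def edge(x,lo,hi):
    c=d[lo:hi,x]; i=int(np.argmin(c)); 
    if 0<i<len(c)-1: i+=(c[i-1]-c[i+1])/(2*(c[i-1]-2*c[i]+c[i+1]))
    return lo+i+.5
print([(x,round(edge(x,285,312),1)) for x in range(5,560,25)])
E
```

```text
[[-0.913, -0.273, 0.302], [-0.407, 0.608, -0.682], [0.003, -0.745, -0.667]]
bottom side [536. 208.   0.]
bottom side [517. 154.   0.]
bottom side [623. 186.   0.]
[(5, np.float64(302.5)), (30, np.float64(302.8)), (55, np.float64(302.5)), (80, np.float64(301.5)), (105, np.float64(301.4)), (130, np.float64(301.5)), (155, np.float64(300.3)), (180, np.float64(301.2)), (205, np.float64(300.0)), (230, np.float64(299.0)), (255, np.float64(300.0)), (280, np.float64(299.0)), (305, np.float64(298.0)), (330, np.float64(298.5)), (355, np.float64(298.0)), (380, np.float64(297.7)), (405, np.float64(297.0)), (430, np.float64(296.5)), (455, np.float64(296.8)), (480, np.float64(296.8)), (505, np.float64(295.8)), (530, np.float64(296.0)), (555, np.float64(295.9))]
```

```bash
cat >> h.py <<'E'
m=np.array([-.956,.295,0]); m/=np.linalg.norm(m); up=np.array([0,0,1.])
def tool(a,s=1):
    "tool pointing a rad below horizontal-away (-m); s: sign of y axis"
    t=-m*np.cos(a)-up*np.sin(a); y=s*np.cross(up,m); return t,R.from_matrix(np.c_[np.cross(y,t),y,t]).as_rotvec()
def tcp(g,a,s=1):
    t,o=tool(a,s); return np.array(g)+r.hold_point_z*t,o
def down(yaw):
    "tool down, closing line along horizontal direction yaw"
    y=np.array([np.cos(yaw),np.sin(yaw),0]); return R.from_matrix(np.c_[np.cross(y,-up),y,-up]).as_rotvec()
E
python3 - <<'E'
from h import *
C=np.array([567,165,0.])
for deg in(0,10,15,20):
  for s in(1,-1):
    a=np.radians(deg); g=C+3*m+[0,0,65]
    out=[]
    for p,aa in((g+100*m+[0,0,0],a),(g,a),(g+[0,0,90],a),(g+[0,0,90],a+np.pi/4),(np.array([545,175,48]),a+np.pi/2)):
        q=r.solve_ik(*tcp(p,aa,s)); out.append(None if q is None else q.round(2).tolist() if hasattr(q,'round') else np.round(q,2).tolist())
    print(deg,s,out)
print(r.read_time_s())
E
```

```text
0 1 [[-1.02, 1.61, -0.19, 2.26, 1.64, 1.88, 0.88], [-1.08, 1.61, 0.23, 2.19, 1.86, 1.51, 0.88], [-0.91, 1.4, 0.02, 2.32, 1.89, 1.75, 1.01], [-0.57, 0.84, -0.19, 2.3, 2.07, 0.9, 1.68], [-0.58, 0.96, 0.33, 1.87, -0.69, 0.43, -1.61]]
0 -1 [[-1.02, 1.61, -0.19, 2.26, 1.64, 1.88, -2.27], [-0.7, 1.57, -0.26, 2.17, 1.95, 2.07, -2.0], [-0.77, 1.39, -0.19, 2.32, 1.89, 1.97, -2.03], [-0.02, 1.18, -1.26, 2.27, 1.89, 1.75, -1.0], [-0.27, 0.93, -0.21, 1.85, 0.43, 0.4, 0.47]]
10 1 [[-0.87, 1.54, -0.41, 2.34, 1.73, 1.98, 0.98], [-0.9, 1.47, 0.02, 2.27, 1.99, 1.61, 1.02], [-0.76, 1.27, -0.19, 2.38, 1.97, 1.77, 1.19], [-0.62, 0.77, 0.01, 2.21, 2.02, 0.52, 1.82], [-0.55, 1.01, 0.39, 1.73, -0.69, 0.72, -1.59]]
10 -1 [[-0.87, 1.54, -0.41, 2.34, 1.73, 1.98, -2.16], [-0.75, 1.46, -0.19, 2.26, 2.0, 1.83, -2.0], [-0.76, 1.27, -0.19, 2.38, 1.97, 1.77, -1.95], [-0.02, 0.98, -1.04, 2.18, 1.77, 1.29, -0.9], [-0.13, 0.99, -0.37, 1.7, 0.33, 0.65, 0.63]]
15 1 [[-0.86, 1.48, -0.41, 2.38, 1.77, 1.9, 1.01], [-0.74, 1.4, -0.19, 2.29, 2.04, 1.74, 1.17], [-0.62, 1.23, -0.41, 2.39, 1.99, 1.85, 1.35], [-0.7, 0.76, 0.21, 2.17, 2.02, 0.27, 1.85], [-0.53, 1.05, 0.42, 1.65, -0.69, 0.85, -1.58]]
15 -1 [[-0.79, 1.51, -0.52, 2.38, 1.77, 2.02, -2.09], [-0.87, 1.41, -0.01, 2.3, 2.04, 1.56, -2.08], [-0.85, 1.21, -0.04, 2.4, 2.03, 1.54, -1.98], [-0.08, 0.87, -0.83, 2.13, 1.69, 1.0, -0.83], [-0.08, 1.03, -0.43, 1.63, 0.3, 0.77, 0.68]]
20 1 [[-0.71, 1.48, -0.62, 2.41, 1.8, 2.03, 1.14], [-0.72, 1.35, -0.19, 2.31, 2.08, 1.64, 1.21], [-0.47, 1.21, -0.62, 2.39, 2.01, 1.9, 1.51], [-0.67, 0.74, 0.23, 2.11, 1.58, 0.16, 2.33], [-0.51, 1.08, 0.44, 1.58, -0.69, 0.99, -1.58]]
20 -1 [[-0.83, 1.43, -0.43, 2.41, 1.81, 1.83, -2.08], [-0.72, 1.35, -0.19, 2.31, 2.08, 1.64, -1.93], [-1.04, 1.2, 0.32, 2.42, 2.2, 1.18, -2.15], [-0.77, 0.77, 0.4, 2.12, 1.82, 0.04, -1.07], [-0.04, 1.07, -0.49, 1.55, 0.28, 0.89, 0.71]]
0.1
```

```bash
python3 - <<'E'
from h import *
C=np.array([567,165,0.]); a=np.radians(15); g=C+3*m+[0,0,65]
print([None if r.solve_ik(*tcp(g+110*m+[0,0,h],a,-1)) is None else h for h in(0,50,100,150)])
for h in(150,100,60):
    try: r.movep(*tcp(g+110*m+[0,0,h],a,-1)); print('at',h); break
    except r.IKError as e: print(h,e)
p,o=tcp(g+110*m,a,-1)
print(r.movel(p,120,until_force=15), r.read_tool_pos(),r.read_force(),r.read_time_s(),p)
t=r.get_image('top');s=r.get_image('side'); cv2.imwrite('pics/t1.png',t);cv2.imwrite('pics/s1.png',s)
f=lambda im,x,y,w,h,k:cv2.resize(im[y:y+h,x:x+w],None,fx=k,fy=k,interpolation=cv2.INTER_CUBIC)
o=np.zeros((600,800,3),np.uint8); o[:,:399]=f(t,160,190,133,200,3); b=f(s,270,260,133,200,3); o[:,400:799]=b
cv2.imwrite('pics/c3.png',o)
P=r.read_tool_pos(); print(proj('top',P),proj('side',P))
E
```

```text
[0, 50, 100, 150]
at 150
False [476.40165056 193.07057601  60.84047798] [ 0.12206762 -0.37297382  0.4429454 ] 3.1917 [476.28362793 192.99302276  60.16008386]
[223.04252226 280.96997432] [325.56538069 349.71090356]
```

View pics/c3.png

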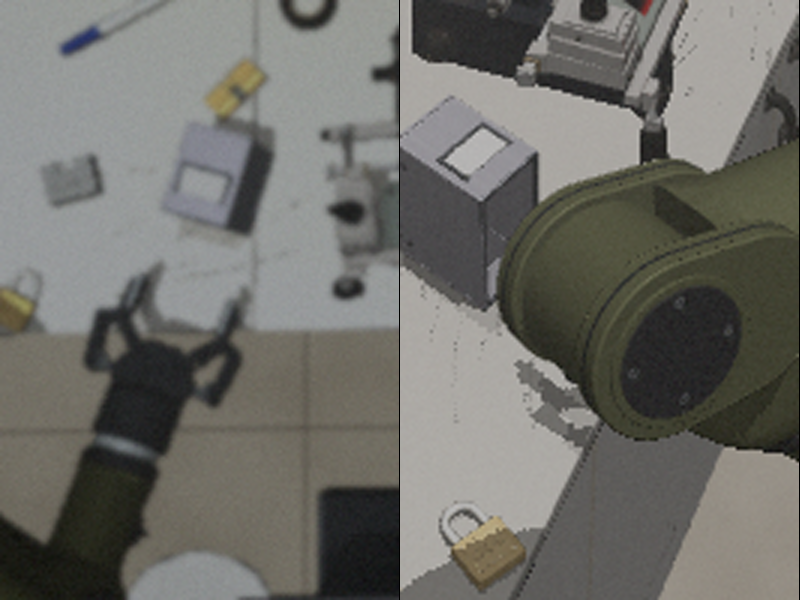

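```bash
python3 - <<'E'
from h import *
C=np.array([568,171,0.]); a=np.radians(15); g=C+3*m+[0,0,65]
r.movel(tcp(g+110*m,a,-1)[0],100)
print('hit',r.movel(tcp(g,a,-1)[0],80,until_force=8), r.read_tool_pos(),r.read_force())
r.grip(0.0,40); print('w',r.read_width()*85,r.read_gripper_force(),r.read_force())
print(r.read_tool_pos(),r.read_time_s())
t=r.get_image('top'); cv2.imwrite('pics/t2.png',t)
E
```

```text
hit False [582.02108135 166.99280747  59.90108062] [-0.64040202 -0.12011972 -0.36294492]
w 63.79571976863355 37.9157280921936 [-1.8174734  -1.22948448  3.22513157]
[582.33396108 166.4044578   60.6072387 ] 5.4167
```

```bash
python3 - <<'E'
from h import *
a=np.radians(15); r.grip(0.0,60)
P=r.read_tool_pos()
r.movel(P+np.array([0,0,130]),100)
print(r.read_width()*85,r.read_force())
g=np.array([545,176,195.])
r.movep(*tcp(g,a+np.pi/4,-1)); r.movep(*tcp(g,a+np.pi/2,-1))
print(r.read_tool_pos(),tcp(g,a+np.pi/2,-1)[0],r.read_width()*85,r.read_time_s(),r.read_force())
p=tcp(g,a+np.pi/2,-1)[0]
r.movel(p-[0,0,125],120)
for im,n in((r.get_image('top'),'t'),(r.get_image('side'),'s')): cv2.imwrite(f'pics/{n}3.png',im)
print(r.read_force())
h=r.movel(p-[0,0,165],25,until_force=6); q=r.read_tool_pos(); print(h,'grasp z',q[2]-p[2]+195,r.read_force(),r.read_moment(),r.read_time_s())
for im,n in((r.get_image('top'),'t'),(r.get_image('side'),'s')): cv2.imwrite(f'pics/{n}4.png',im)
t=cv2.imread('pics/t4.png');s=cv2.imread('pics/s4.png')
f=lambda im,x,y,w,h,k:cv2.resize(im[y:y+h,x:x+w],None,fx=k,fy=k,interpolation=cv2.INTER_CUBIC)
o=np.zeros((600,800,3),np.uint8); o[:,:399]=f(t,160,170,133,200,3); o[:,400:799]=f(s,240,230,133,200,3)
cv2.imwrite('pics/c4.png',o)
E
```

```text
63.45463136973739 [-0.84406461 -0.08636853 -2.48119387]
[539.26078051 177.37326646 175.98566427] [540.37526182 177.42708971 176.93718705] 63.85981421621847 9.4083 [ 0.27472674  0.02790144 -2.47862291]
[ 0.49988664  0.57554135 -1.58341394]
True grasp z 59.457885986799226 [-1.06965413 -0.73224304  5.37991501] [-0.14928982 -0.24763346  0.06256822] 11.3833
```

View pics/c4.png

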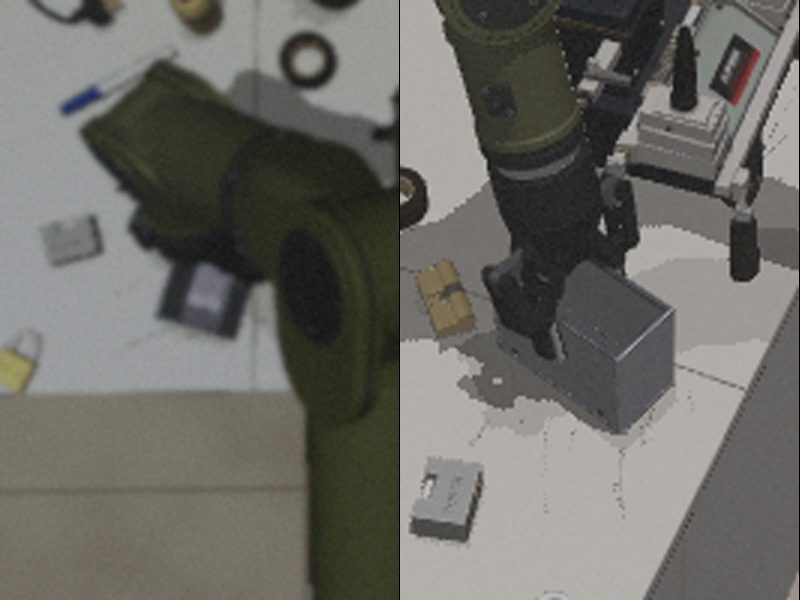

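```bash
python3 - <<'E'
from h import *
q=r.read_tool_pos()
h=r.movel(q-[0,0,12],20,until_force=10); q2=r.read_tool_pos(); print(h,q2-q,r.read_force(),r.read_moment())
r.grip(0.0,20); print(r.read_force(),r.read_width()*85)
r.grip(0.95); print(r.read_force(),r.read_tool_pos(),r.read_gripper_force(),r.read_width())
t,_=tool(np.radians(105),-1)
r.movel(r.read_tool_pos()-t*130,120); print(r.read_time_s())
im=r.get_image('side'); cv2.imwrite('pics/s5.png',im)
cv2.imwrite('pics/t5.png',r.get_image('top'))
f=lambda im,x,y,w,h,k:cv2.resize(im[y:y+h,x:x+w],None,fx=k,fy=k,interpolation=cv2.INTER_CUBIC)
o=np.zeros((600,800,3),np.uint8); o[:,:399]=f(cv2.imread('pics/t5.png'),160,170,133,200,3); o[:,400:799]=f(im,240,230,133,200,3)
cv2.imwrite('pics/c5.png',o)
E
```

```text
True [-0.1738633   0.11289822 -0.14311711] [-1.49613614 -0.94016161  5.08447145] [-0.09112495 -0.3022683   0.07864473]
[-0.22309707 -0.8663718   4.94690346] 63.57126610270011
[-0.21986554 -0.06322631 -0.30675393] [538.73170702 177.29348209  40.37589818] 0.0 0.9488311671937373
13.4833
```

View pics/c5.png

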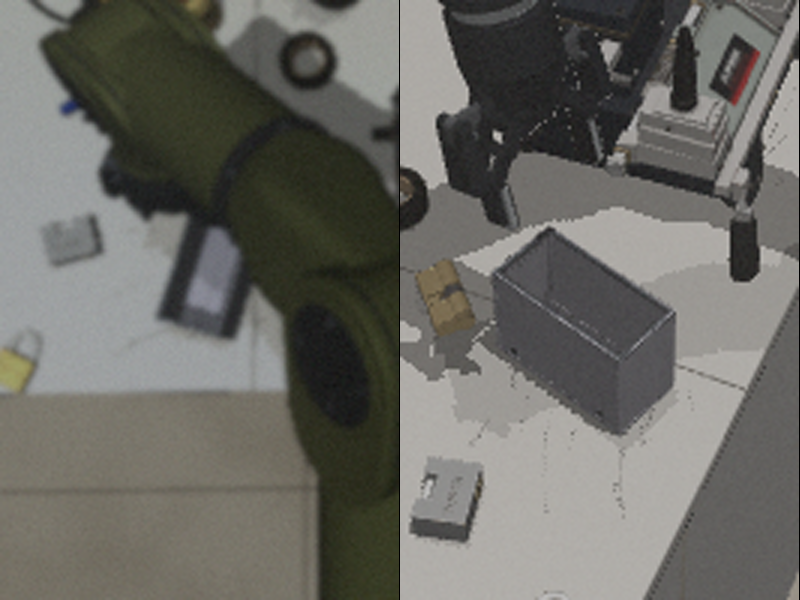

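```bash
cat >> h.py <<'E'
def best(p,yaw):
    "of the two half turns the pose with the less joint travel"
    q0=np.array(r.read_joint_positions()); c=[]
    for y in(yaw,yaw+np.pi):
        q=r.solve_ik(p,down(y))
        if q is not None: c.append((np.abs(np.array(q)-q0).max(),y))
    return down(min(c)[1])
def pick(x,y,yaw,op,zg=4,hi=150,f=60):
    r.movep([x,y,hi],best([x,y,hi],yaw)); r.grip(op)
    r.movel([x,y,40],200); hit=r.movel([x,y,zg],60,until_force=10)
    print('down',hit,r.read_tool_pos().round(1),r.read_time_s())
    r.grip(0.0,f); print('w mm',r.read_width()*85,r.read_gripper_force())
    r.movel([x,y,hi],200); print('held w',r.read_width()*85,r.read_force())
E
python3 - <<'E'
from h import *
P=np.array([ray('side',240+(x-400)/3,230+y/3,90) for x,y in((549,229),(674,313),(621,357),(494,272))])
print(P.round().tolist(),P.mean(0),np.linalg.norm(P-np.roll(P,-1,0),axis=1))
e=(P[1]+P[2]-P[0]-P[3]);print('m angle',np.degrees(np.arctan2(e[1],e[0])))
d=np.array([.707,-.707])*6
# rise clear, turn upright, then pick
p=r.read_tool_pos(); r.movep([p[0],p[1],230],best([p[0],p[1],230],np.radians(72.85)))
pick(673+d[0],170+d[1],np.radians(45),0.75,hi=190)
E
```

```text
[[594.0, 133.0, 90.0], [473.0, 170.0, 90.0], [492.0, 223.0, 90.0], [613.0, 189.0, 90.0]] [542.90570011 178.60969933  90.        ] [126.90850304  56.4249685  125.71407622  59.34092396]
m angle 163.55776636573924
down False [677.3 165.9   4. ] 16.45
w mm 29.285068752855466 58.88496114872396
held w 29.183570645819433 [ 0.20636852 -0.478697   -2.97807032]
```

```bash
cat >> h.py <<'E'
B=np.array([543.5,177.5,0])
def drop(off,yaw=np.radians(72.85),op=0.65,hi=190,z=98):
    "release over the bin at off mm along m; half turn nearest to the present yaw"
    y=R.from_rotvec(r.read_orientation()).as_matrix()[:2,1]; cur=np.arctan2(y[1],y[0])
    o=down(cur+(yaw-cur+np.pi/2)%np.pi-np.pi/2); p=B+off*m
    r.movep([p[0],p[1],hi],o); print('held w',r.read_width()*85)
    r.movel([p[0],p[1],z],120); r.sleep(.2); r.grip(op); r.sleep(.2)
    r.movel([p[0],p[1],hi],200); print(r.read_time_s(),r.read_force())
E
python3 - <<'E'
from h import *
drop(-33)
p=B+[0,0,230]
r.movep([480,-150,330],best([480,-150,330],np.radians(70)))
r.movep([516,-396,190],best([516,-396,190],np.radians(70)))
cv2.imwrite('pics/s6.png',r.get_image('side')); t=r.get_image('top');cv2.imwrite('pics/t6.png',t)
f=lambda im,x,y,w,h,k:cv2.resize(im[y:y+h,x:x+w],None,fx=k,fy=k,interpolation=cv2.INTER_CUBIC)
o=np.zeros((600,800,3),np.uint8); o[:,:399]=f(t,160,170,133,200,3); o[:300,400:799]=f(t,355,230,133,100,3);o[300:,400:799]=f(cv2.imread('pics/s6.png'),240,270,133,100,3)
cv2.imwrite('pics/c6.png',o); print(r.read_time_s(),proj('top',[516,-396,190]))
E
```

```text
held w 28.940003424712767
20.75 [-0.45797437 -0.19724218  0.1821235 ]
23.3 [429.60363056 261.81045994]
```

View pics/c6.png

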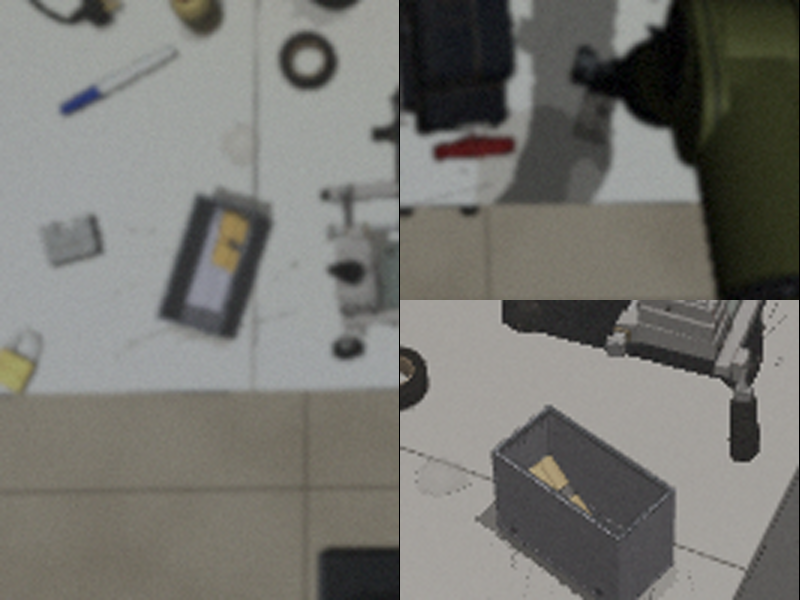

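```bash
python3 - <<'E'
from h import *
s=cv2.imread('pics/s0.png' if 0 else 'pics/side0.png');t=cv2.imread('pics/top0.png')
def cen(im,n,x,y,w,h,lo,hi,z):
    m_=cv2.inRange(cv2.cvtColor(im[y:y+h,x:x+w],cv2.COLOR_BGR2HSV),lo,hi); k=cv2.moments(m_,True); u,v=x+k['m10']/k['m00'],y+k['m01']/k['m00']
    print(n,(round(u,1),round(v,1)),k['m00'],ray(n,u,v,z).round(1))
Y=((18,120,90),(32,255,255)); 
cen(t,'top',455,262,50,50,*Y,8); cen(s,'side',412,168,35,38,*Y,8)
print(ray('top',540.5,180,9),ray('side',357,132,9),ray('top',540,251,2),ray('side',415,149.5,2))
g=cv2.cvtColor(t[252:282,408:434],cv2.COLOR_BGR2GRAY); print(g[::2,::2])
E
```

```text
top (475.9, 290.7) 143.0 [ 438.8 -576.7    8. ]
side (431.8, 188.7) 68.0 [ 441.2 -569.5    8. ]
[ 785.35333253 -800.80104684    9.        ] [ 783.05555141 -795.0999481     9.        ] [ 559.49752329 -785.4490765     2.        ] [ 559.87195377 -779.291896      2.        ]
[[148 142 147 141 145 145 148 148 147 143 146 148 144]
 [144 142 142 150 144 137 141 141 146 146 148 145 145]
 [150 145 145 150 139 100 109 112 111 137 144 144 147]
 [150 148 148 145 127  92 102 100  90 108 124 145 144]
 [147 149 147 145 120 100 103 100  92 108 119 144 146]
 [146 147 149 143 100  96 104  93  99 104 134 148 147]
 [146 146 147 132 102 102  98  80  99 106 139 147 146]
 [150 148 145 119 102 108  75  62  82 107 143 149 143]
 [146 148 138  98  98  98  80  71  80 129 147 147 148]
 [146 144 127  88 103 100  88 103 100 139 146 145 144]
 [149 145 116  95 102 101  90 108 118 143 149 146 147]
 [148 141 110  95 102  92  95 108 127 144 147 147 148]
 [147 146 139 125 112  93  98 100 138 147 148 149 148]
 [145 148 145 147 142 135 123 128 142 148 145 146 147]
 [147 147 143 148 145 145 146 149 147 146 148 146 148]]
```

```bash
python3 - <<'E'
from h import *
pick(516,-398,np.radians(69.7),0.75,hi=190)
r.movep([480,-150,330],best([480,-150,330],np.radians(70)))
y=R.from_rotvec(r.read_orientation()).as_matrix()[:2,1]; print(y)
drop(30)
# padlock: view with arm away
r.movep([400,300,260],best([400,300,260],np.radians(150)))
for n in('top','side'): cv2.imwrite(f'pics/{n}7.png',r.get_image(n))
t=cv2.imread('pics/top7.png');s=cv2.imread('pics/side7.png')
f=lambda im,x,y,w,h,k:cv2.resize(im[y:y+h,x:x+w],None,fx=k,fy=k,interpolation=cv2.INTER_CUBIC)
o=np.zeros((600,800,3),np.uint8); o[:,:399]=f(t,130,190,133,200,3); o[:400,400:800]=f(cv2.imread('pics/side0.png'),230,400,100,80,5)[:,:400];o[400:,400:799]=f(s,235,265,133,67,3)[:200]
cv2.imwrite('pics/c7.png',o); print(r.read_time_s())
E
```

```text
down False [ 516.2 -397.9    4. ] 25.45
w mm 29.2258939927866 58.84526892390568
held w 29.422692420372567 [-0.24800365  0.4935578  -2.77403074]
[0.34469741 0.93871331]
held w 28.13023566299281
31.7333 [-1.40681663  0.13591797 -0.97191295]
32.675
```

View pics/c7.png

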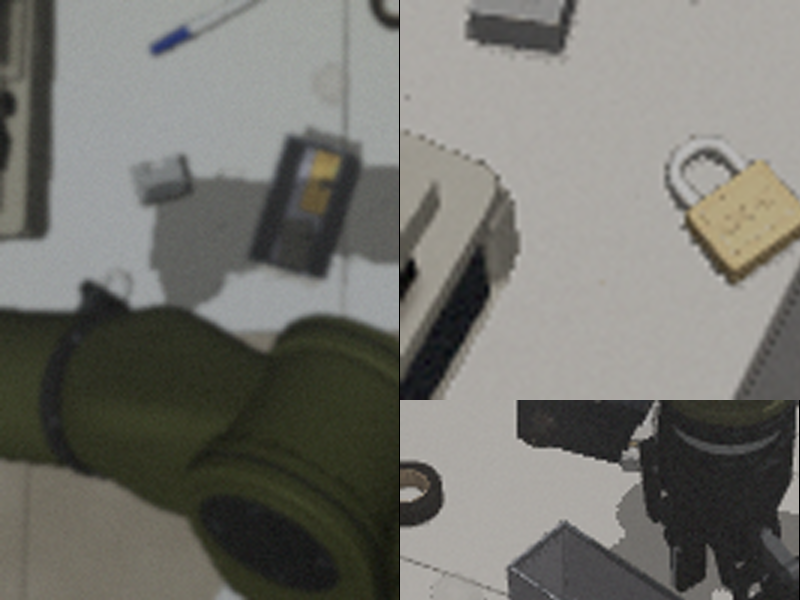

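```bash
python3 - <<'E'
from h import *
P=np.array([ray('side',230+(x-400)/5,400+y/5,14) for x,y in((688,215),(765,161),(806,204),(735,268))])
print(P.round().tolist(),P.mean(0).round(1),np.linalg.norm(P-np.roll(P,-1,0),axis=1).round())
pick(444,396,np.radians(60.7),0.8,hi=190)
E
```

```text
[[466.0, 407.0, 14.0], [448.0, 373.0, 14.0], [425.0, 383.0, 14.0], [439.0, 420.0, 14.0]] [444.5 395.8  14. ] [39. 26. 40. 30.]
down False [443.9 396.2   4. ] 35.8417
w mm 37.78061535623447 60.762423276901245
held w 38.15077470981074 [ 0.16436191 -0.40818384 -1.74864722]
```

```bash
python3 - <<'E'
from h import *
drop(10,op=0.75,z=100)
r.movep([400,420,300],best([400,420,300],np.radians(72)))
t=r.get_image('top');s=r.get_image('side')
f=lambda im,x,y,w,h,k:cv2.resize(im[y:y+h,x:x+w],None,fx=k,fy=k,interpolation=cv2.INTER_CUBIC)
o=np.zeros((600,800,3),np.uint8); o[:,:399]=f(t,160,190,133,200,3); o[:,400:799]=f(s,235,240,133,200,3)
cv2.imwrite('pics/c8.png',o); print(r.read_time_s())
E
```

```text
held w 37.86679837768748
40.5 [ 0.38651191 -0.42643757  0.19662222]
41.7333
```

View pics/c8.png

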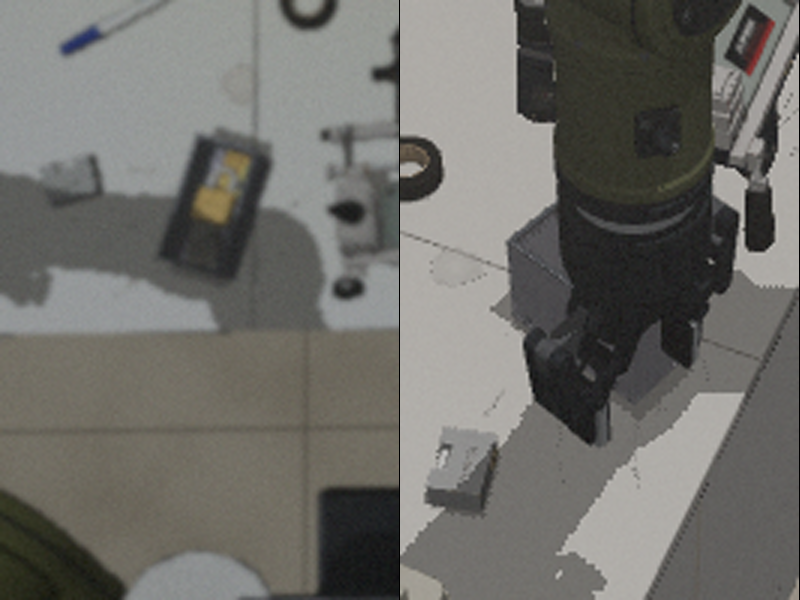

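```bash
python3 -c "
from cell import r
r.sleep(.5); print(r.close_job())"
```

```text
the job is handed in; nothing more can be done
None
```

The bin is upright on its base, and I dropped both lock cylinders and the shackle padlock into it. The last pictures show the padlock and the brass cylinder inside, with the grey one only a dark shape beneath the padlock. I did not disturb the block padlock, tape or tester, and handed the job in at about 42 s; no verdict came back.

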